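# Take the orange head off the herb mill for washing

## Task

The grinding head with the orange grip needs washing. Press the red release button of its mill fully down (it stays down), twist the orange head a quarter turn anticlockwise as seen from above, lift it off and set it down gently, upright on its base, in the enamel tray, and let go. Leave the other mill, with the black grip, and its release button as they are.

Things in the scene. Friction and masses are not known exactly. Their poses are not given: they have to be found in the camera images.
- mill: White bench mill that carries the orange head, fixed on a grey shelf 80 mm above the table: round housing 124 mm across, nose 66 mm wide reaching 132 mm from the mount axis along -x. Origin under the mount axis on the shelf, z up; the button is at x = -92 mm. The head's seat, a steel disc, is 74 mm above the origin; two aluminium claws 14 mm high on it hold the head's lugs with 2.5 to 4 mm of play.
- mill_release_top (a point): Centre of the top of the mill's red release button, 29 mm across, 112 mm above the mill's origin when up. It moves straight down by 12 mm against a steady 4 N, and stays down by itself. A steel tongue below it then no longer blocks the head's lug.
- mill_release (a joint): Travel of that button in m: 0 = up (locked), 0.012 = fully down (released).
- head_grip (a point): Middle of the orange grip bar, 58 mm long (x), 16 wide (y), 48 high (z: 24 mm above and below this point), on the flat top of the head: steel, 72 mm across, 92 over its lugs, 0.2 to 0.45 kg, underside 54 mm below this point. Locked, the bar lies along the mill's x. With the button down it turns anticlockwise from above (+ about z) and lifts straight off anywhere from 55 to 140 degrees of turn.
- tray_in (a point): Centre of the inner floor of the loose white enamel tray with a blue rim that stands on the same shelf, 263 mm long (x) by 193 mm wide (y), rim 26 mm above this floor; flat floor 205 x 140 mm.
- other_mill_release (a joint): Travel in m of the red release button of the other, equal mill, 0 = up. To be left alone.
- other_head_grip (a point): Middle of the black grip bar of the other head, same shape (its top is 152 mm above the shelf), locked on the other mill. To be left alone.
Mind the look-alikes: they are no part of the job. Of the things that look like the part that bears head_grip, the smaller one is meant.

How it is judged:
On the way, in this order (a step that is already met when the one before it is completed fails the run):
1. the release button of the orange head's mill is pressed down by at least 9 mm (value of joint mill_release above 0.009 m), for 0.1 s.
2. the orange head is turned by at least 50 degrees while still down on its seat (angle between the x axis of head_grip and the x axis of mill, either way round above 0.87 rad and horizontal distance between head_grip and mill below 0.02 m and height (world z) of head_grip below 0.223 m), for 0.1 s.
3. the orange head is lifted clear of the mill by at least 20 mm (height (world z) of head_grip above 0.228 m), for 0.1 s.
At the end, for the whole second after the job is handed in: The orange head stands upright (within 10 degrees) on the floor of the enamel tray, inside its rim, at rest and released; the black head is still on its mill (within 15 mm) and that mill's button is still up (within 3 mm) (x of head_grip in the frame of tray_in between -0.11 and 0.11 m and y of head_grip in the frame of tray_in between -0.075 and 0.075 m and z of head_grip in the frame of tray_in between 0.046 and 0.064 m and angle between head_grip's own z axis and vertical below 0.17 rad and linear speed of head below 0.02 m/s and value of joint other_mill_release below 0.003 m and distance of other_head_grip from where it was at the start of the episode below 0.015 m); the robot touches nothing.
It fails at once if the other mill's button is pressed (3 mm) or the black head is shifted (15 mm) (value of joint other_mill_release above 0.003 m or distance of other_head_grip from where it was at the start of the episode above 0.015 m).
It fails at once if the orange head is slammed into the tray (over 60 N) (contact force between head and tray above 60 N).
It fails at once if the orange head is dropped (falls free, out of the fingers, from more than about 2 cm) (contact force between the fingers and head below 0.3 N and linear speed of head above 0.6 m/s).
It also fails if it takes over 64 s, if anything falls off the work surface, if the arm or the gripper's body presses on something with over 40 N, if the wrist force passes 120 N, or if a joint passes its speed limit or range.

## Robot

A 6-joint arm with a two-finger parallel gripper is mounted at the origin on a cart in front of the work surface, level with it; the furniture and walls round the work are solid. World frame = base frame: x ahead of the robot, y to its left, z up, the work surface at z = 0. Lengths are in m, angles in rad, forces in N, time in s.
With the tool pointing down it reaches from about 0.35 to 0.8 m from the base axis. Payload 7.3 kg.
Tool frame: the origin (TCP) lies between the finger pads; the fingertips stand 14 mm ahead of it and the grasp point (between the pads) lies 5 mm behind it (robot.tips_ahead is the distance from the TCP to the fingertips, in m); z points along the fingers, y is the direction in which the jaws open and shut (so a half turn about z gives the same grasp; the last joint's range is limited). The gripper opens to 85 mm and grips with 20 to 120 N. Pads are 22 mm wide; open, the fingers measure 114 mm over their backs; the gripper's body (76 mm by 85 mm) begins 54 mm behind the grasp point. The pads swing forward as they close: fully open they stand 13 mm farther back than shut.
Start: joints at [-1.339, 0.342, 1.524, -0, 1.275, -0.146], TCP at [0.194, -0.488, 0.245] pointing down, gripper open.
Joint ranges: [-2.53, 2.53], [-0.77, 2.02], [0.04, 2.7], [-1, 4.14], [0.28, 2.66], [-3.11, 3.11]. Speed limits (rad/s): [2.57, 2.57, 3.14, 3.14, 3.14, 3.14].

## Interface

Orientations are given as a unit quaternion [x, y, z, w].
In Python, from station import robot gives the robot as it stands. The module is installed in compiled form; this text tells all that it offers.
- The arm moves only by the shell command python3 -m jog 'ROWS' [FORCE]. ROWS is JSON, a list of rows, each a list of 3 entries, a list of its own where there are three numbers: the shift along the tool's x, y, z in units of 40 mm (1.0 is 40 mm), then the turn about the tool's z in units of 10 degrees (1.0 is 10 degrees), then the finger opening in mm, from 0 to 85.4. A call has 1 to 8 rows; each row is the pose to reach, as a shift and turn from the pose measured when the call began, along the tool's axes at that moment; what a row does not reach only later rows make up. A row lasts 1/8 s, in which the tool goes at most 62.5 mm and 10.7 degrees, less where a joint would pass 70% of its speed; a pose out of reach is approached as far as the arm can. A call with a gripper value outside its range is refused whole. The fingers move at their own pace and stop on an object; FORCE is the grip in N (left out, the last holds). Time passes only in rows, so rows that repeat a pose let the fingers close. It gives the time, the measured TCP pose, the force and the opening at its end, in the units of the state.
- robot.get_obs(): the state, without advancing time (a new reading comes with each control period).
- robot.camera(name): name is "side" or "top"; returns the picture (480x640x3 uint8, red, green, blue); there is no depth.
- robot.get_calibration(name): a dict with "camera_matrix" (3x3 intrinsics, pixels), "R" (3x3) and "t" (3): a world point X has camera coordinates R X + t. Camera axes: x right, y down, z forward; pixel columns grow to the right and rows downward; lengths in m; the calibration is good to about 2 mm. A picture is of the moment at which its call begins. get_calibration takes no time and is no camera call.
- robot.job_done(): hands the job in, once; it reports no verdict.
The state is a dict: "time_s": time; "qpos": joint angles; "dq": joint speeds; "joint_torque": joint torques, N m; "ee_pos": TCP position; "tcp_rot": TCP orientation; "force": force on the tool from outside, world axes, zero at the start; "moment": the same for the moment, N m; "opening": finger opening in m.
Only numpy, scipy, OpenCV 4.12 (cv2) and the standard library are available. Lean on these libraries where they do the work, as an engineer would, in place of code of your own. Each camera call takes 0.05 s, during which the arm holds its last target. There are 200 camera calls.

## Working session

There is one attempt and no reset: what is moved stays moved. The work goes in short steps, Python scripts to look and compute and a shell command to move; the robot and the scene stay as the last step left them, time stands still between calls to the robot, and variables do not carry over. Pictures are saved under pics/ and viewed, about 8 in all and at most 12, crops included, and the job is handed in when it is done.

```bash
mkdir -p pics; python3 - <<'E'
from station import robot
import cv2
o=robot.get_obs(); print(o)
for n in("side","top"):
    cv2.imwrite(f"pics/{n}0.png",robot.camera(n)[:,:,::-1]); c=robot.get_calibration(n); print(n,c)
E
```

```text
{'time_s': 0.0, 'qpos': array([-1.33899402e+00,  3.42707684e-01,  1.52503841e+00,  2.57685797e-05,
        1.27542842e+00, -1.45986170e-01]), 'dq': array([1.02304721e-03, 1.21363703e-04, 7.10059121e-04, 6.94404981e-05,
       5.06313532e-04, 7.45124386e-04]), 'joint_torque': array([ 1.17592317e-04, -4.33681333e+01, -2.46013105e+01, -1.93312962e-04,
        7.87182507e-03, -5.29058013e-05]), 'ee_pos': array([ 0.19359677, -0.48757437,  0.2446263 ]), 'tcp_rot': array([ 9.82212867e-01,  1.87769164e-01, -2.16147606e-05, -7.90728761e-04]), 'force': array([-0.61791328, -0.42121054, -0.23638265]), 'moment': array([-0.00592043,  0.0264936 ,  0.00416577]), 'opening': 0.08543805118929625}
side {'camera_matrix': array([[578.78961387,   0.        , 324.93626304],
       [  0.        , 578.78961387, 242.12782329],
       [  0.        ,   0.        ,   1.        ]]), 'R': array([[ 0.99847412, -0.05127731,  0.0204955 ],
       [-0.00549707, -0.46160076, -0.88707075],
       [ 0.05494734,  0.88560452, -0.46117829]]), 't': array([-0.48720303,  0.18801699,  1.86697457])}
top {'camera_matrix': array([[583.20086554,   0.        , 321.51175585],
       [  0.        , 583.20086554, 239.26287434],
       [  0.        ,   0.        ,   1.        ]]), 'R': array([[ 0.43974815, -0.89809986, -0.00618042],
       [-0.84929122, -0.4135915 , -0.32809525],
       [ 0.29210613,  0.14952826, -0.94462443]]), 't': array([-0.0990787 ,  0.49990576,  1.75714834])}
```

View pics/top0.png

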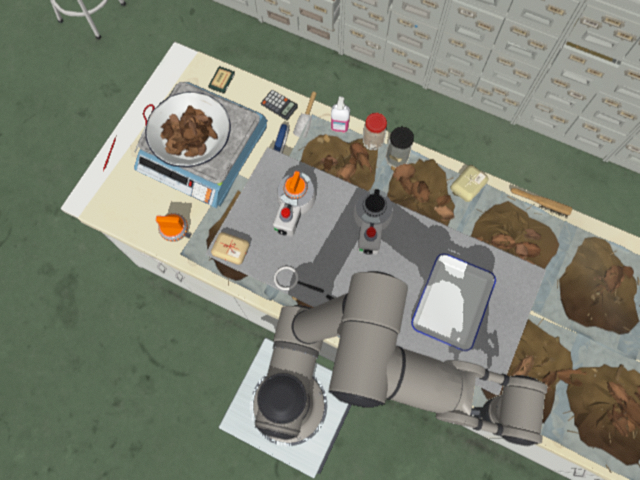

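View pics/side0.png

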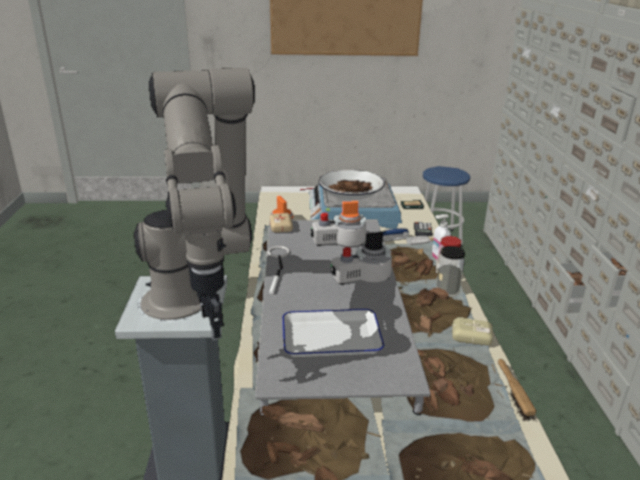

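The top view shows the orange head on its mill at (295,185) with its button at (286,212). The black mill is at (375,203), the tray at (455,302), and a loose orange look-alike at (170,225). The side view shows the same, with the orange head at (350,212). Next I'll enlarge the top view and measure.

```bash
cat > h.py <<'E'
import numpy as np, cv2
from station import robot
def ray(n,u,v):
    c=robot.get_calibration(n);K,R,t=map(np.array,(c["camera_matrix"],c["R"],c["t"]))
    return -R.T@t, R.T@np.linalg.solve(K,[u,v,1.])
def plane(n,u,v,z):
    o,d=ray(n,u,v); return o+d*(z-o[2])/d[2]
def proj(n,X):
    c=robot.get_calibration(n);p=np.array(c["camera_matrix"])@(np.array(c["R"])@np.array(X)+c["t"]);return p[:2]/p[2]
def tri(a,b):
    (o1,d1),(o2,d2)=ray("top",*a),ray("side",*b)
    s=np.linalg.lstsq(np.c_[d1,-d2],o2-o1,rcond=None)[0]
    p,q=o1+d1*s[0],o2+d2*s[1]; return (p+q)/2,np.linalg.norm(p-q)
def blobs(img,lo,hi,box):
    h=cv2.cvtColor(img,cv2.COLOR_RGB2HSV);m=cv2.inRange(h,np.array(lo),np.array(hi))
    x0,y0,x1,y1=box;k=np.zeros_like(m);k[y0:y1,x0:x1]=m[y0:y1,x0:x1]
    n,l,s,c=cv2.connectedComponentsWithStats(k)
    return [(s[i].tolist(),c[i].round(1).tolist()) for i in range(1,n) if s[i][4]>8],k
E
python3 - <<'E'
from h import *
T=cv2.imread("pics/top0.png")[:,:,::-1].copy();S=cv2.imread("pics/side0.png")[:,:,::-1].copy()
for n,I,b in(("top",T,(260,160,400,260)),("side",S,(300,190,400,270))):
    print(n,"red",blobs(I,(0,150,80),(5,255,255),b)[0]);print("orange",blobs(I,(6,150,80),(18,255,255),b)[0])
b,k=blobs(T,(110,80,40),(130,255,255),(390,230,520,370));print("rim",b)
pts=np.argwhere(k)[:,::-1]
W=np.array([plane("top",u,v,.108)[:2] for u,v in pts]);print(cv2.minAreaRect(W.astype(np.float32)))
a=cv2.resize(T[165:265,255:405],None,fx=4,fy=4,interpolation=cv2.INTER_CUBIC);b=cv2.resize(S[190:290,300:400],None,fx=4,fy=4,interpolation=cv2.INTER_CUBIC)
cv2.imwrite("pics/crop.png",cv2.resize(np.hstack([a,b])[:,:,::-1],(800,320)))
E
```

```text
top red [([281, 208, 9, 10, 65], [285.3, 212.2]), ([367, 227, 9, 10, 62], [370.8, 231.6])]
orange [([285, 171, 20, 23, 310], [294.8, 183.7])]
side red [([321, 214, 6, 6, 32], [323.8, 216.5]), ([344, 248, 6, 8, 46], [346.5, 251.5])]
orange [([342, 201, 16, 16, 212], [349.8, 208.7])]
rim [([427, 254, 16, 29, 43], [433.3, 266.3]), ([447, 254, 49, 95, 194], [478.4, 294.8]), ([411, 286, 41, 60, 151], [424.3, 322.6])]
((0.4843975007534027, -0.3153831660747528), (0.2638579308986664, 0.1931905746459961), 2.3765480518341064)
```

View pics/crop.png

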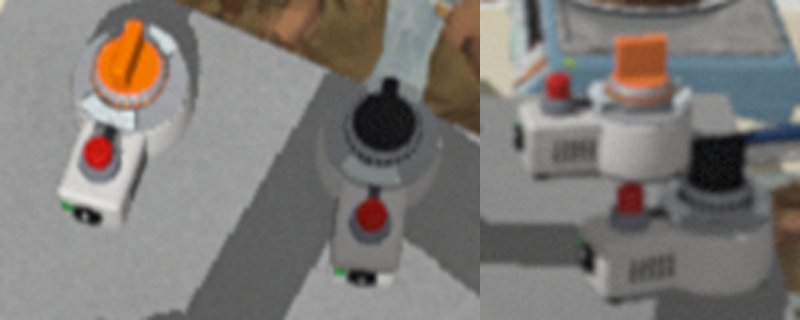

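```bash
python3 - <<'E'
from h import *
print("btn tri",tri((285.3,212.2),(323.8,216.5)),"plane",plane("top",285.3,212,.189),plane("side",323.8,216.5,.187))
print("btn2 tri",tri((370.8,231.6),(346.5,251.5)))
print("grip tri",tri((294.8,183.7),(349.8,208.7)),"plane",plane("top",294.8,183.7,.205),plane("side",349.8,208.7,.208))
# bar top ends from crop (scale .3.2): px=255+x/3.2
f=lambda x,y:(255+x/3.2,165+y/3.2)
for p in((133,20),(126,85)): print("bar",f(*p),plane("top",*f(*p),.232))
# model fit: mill axis + yaw; residuals on housing
for yaw in np.radians([-10,0,10]):
    b=plane("top",285.3,212,.190); m=b+0.092*np.array([np.cos(yaw),np.sin(yaw),0]); m[2]=.208
    print(np.degrees(yaw),m,proj("top",m),proj("side",m))
E
```

```text
btn tri (array([0.49322434, 0.25229993, 0.17917896]), np.float64(2.925760204973819e-06)) plane [0.49058407 0.2502239  0.189     ] [0.49223909 0.23550494 0.187     ]
btn2 tri (array([ 0.55072361, -0.00668326,  0.17869723]), np.float64(0.0015127707773191967))
grip tri (array([0.58316055, 0.26359008, 0.20307195]), np.float64(0.004020697464464284)) plane [0.58026553 0.26277645 0.205     ] [0.58401758 0.25444011 0.208     ]
bar (296.5625, 171.25) [0.60874559 0.26980336 0.232     ]
bar (294.375, 191.5625) [0.54645556 0.24550703 0.232     ]
-10.0 [0.58085858 0.23400645 0.208     ] [303.31072734 186.92029732] [349.41948772 211.11696437]
0.0 [0.58225626 0.24998208 0.208     ] [298.80978448 184.4321771 ] [349.41223815 209.22431823]
10.0 [0.58085858 0.26595772 0.208     ] [293.90551058 182.70767432] [348.61445625 207.35982742]
```

```bash
cat > go.py <<'E'
import sys
from h import *
from scipy.spatial.transform import Rotation as Ro
def go(*ts):
    o=robot.get_obs();R=Ro.from_quat(o["tcp_rot"]).as_matrix();yaw=np.degrees(np.arctan2(R[1,0],R[0,0]))
    print("t",o["time_s"],"tcp",o["ee_pos"].round(4),"yaw",yaw.round(1),"tilt z",R[:,2].round(3),"F",o["force"].round(1),"open",round(o["opening"],4),"q",o["qpos"].round(2))
    for x,y,z,w in ts: print((x,y,z,w),"->",(R.T@(np.array([x,y,z])-o["ee_pos"])/.04).round(2),"turn",round((yaw-w)/10,2))
go(*[tuple(map(float,a.split(","))) for a in sys.argv[1:]])
E
python3 go.py .2,-.487,.3,21.6 .40,-.30,.31,15 .4915,.25,.30,9
```

```text
t 0.1 tcp [ 0.1936 -0.4876  0.2447] yaw 21.6 tilt z [-0.     0.001 -1.   ] F [ 0.3 -0.8  0.2] open 0.0854 q [-1.34  0.34  1.52 -0.    1.28 -0.15]
(0.2, -0.487, 0.3, 21.6) -> [ 0.15  0.04 -1.38] turn 0.0
(0.4, -0.3, 0.31, 15.0) -> [ 6.53 -2.46 -1.63] turn 0.66
(0.4915, 0.25, 0.3, 9.0) -> [ 13.73 -14.39  -1.36] turn 1.26
```

```bash
python3 -m jog '[[[0.1,0,-1.4],0,0],[[1.5,-0.6,-1.6],0.2,0],[[3,-1.2,-1.6],0.3,0],[[4.5,-1.8,-1.6],0.5,0],[[6,-2.4,-1.6],0.6,0],[[6.5,-2.5,-1.6],0.66,0],[[6.5,-2.5,-1.6],0.66,0],[[6.5,-2.5,-1.6],0.66,0]]' 40; python3 go.py .4915,.25,.25,9
```

```text
time_s: 1.1
ee_pos: [0.3979, -0.2992, 0.3086]
tcp_rot: [0.991, 0.131, -0.0, -0.001]
force: [-0.8, 0.5, 0.0]
opening: -0.0001
t 1.1 tcp [ 0.3979 -0.2992  0.3086] yaw 15.0 tilt z [-0.001  0.002 -1.   ] F [-0.8  0.5  0. ] open -0.0001 q [-0.8   0.25  1.48  0.    1.42  0.51]
(0.4915, 0.25, 0.25, 9.0) -> [  5.83 -12.65   1.48] turn 0.6
```

```bash
python3 -m jog '[[[0.65,-1.4,0],0.1,0],[[1.3,-2.8,0],0.2,0],[[1.95,-4.2,0],0.3,0],[[2.6,-5.6,0],0.4,0],[[3.25,-7,0],0.5,0],[[3.9,-8.4,0],0.6,0],[[4.5,-9.8,0],0.6,0],[[5.1,-11.1,0],0.6,0]]'; python3 -m jog '[[[0.6,-1.4,0],0,0],[[0.73,-1.55,0],0,0],[[0.73,-1.55,0.5],0,0],[[0.73,-1.55,1.0],0,0],[[0.73,-1.55,1.3],0,0],[[0.73,-1.55,1.3],0,0],[[0.73,-1.55,1.3],0,0]]';python3 - <<'E'
from h import *
T=robot.camera("top");S=robot.camera("side")
a=cv2.resize(T[150:270,235:355],(400,400),interpolation=cv2.INTER_CUBIC);b=cv2.resize(S[160:260,280:380],(400,400),interpolation=cv2.INTER_CUBIC)
cv2.imwrite("pics/c2.png",np.hstack([a,b])[:,:,::-1])
o=robot.get_obs();p=o["ee_pos"]-[0,0,robot.tips_ahead];print(proj("top",p),proj("side",p))
E
python3 go.py .4915,.25,.20,9
```

```text
time_s: 2.1
ee_pos: [0.4799, 0.1831, 0.3093]
tcp_rot: [0.997, 0.078, -0.0, -0.001]
force: [1.7, -0.5, -0.8]
opening: -0.0003
time_s: 2.98
ee_pos: [0.4996, 0.2485, 0.2582]
tcp_rot: [0.997, 0.078, 0.0, -0.001]
force: [-0.1, -0.7, 0.9]
opening: 0.0003
[285.89035916 202.62218177] [326.03717376 199.8405168 ]
t 3.075 tcp [0.4995 0.2489 0.2583] yaw 8.9 tilt z [ 0.001  0.002 -1.   ] F [ 0.   0.2 -0.7] open -0.0 q [0.32 0.39 1.41 0.   1.34 1.74]
(0.4915, 0.25, 0.2, 9.0) -> [-0.2  -0.06  1.46] turn -0.01
```

View pics/c2.png

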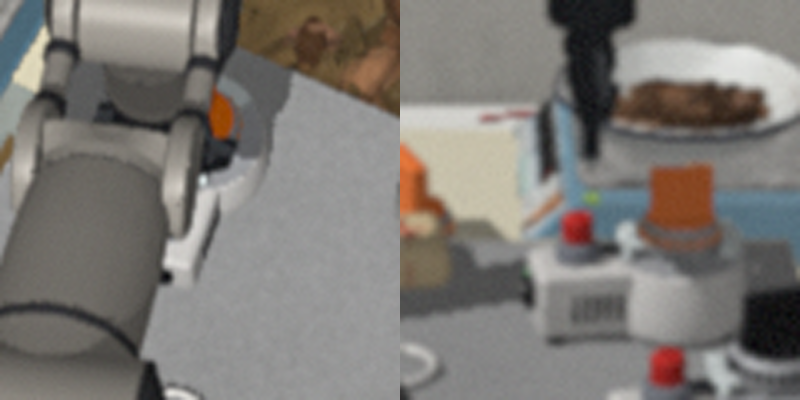

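The side view shows the closed fingertips at about (328,199), above and 3–4 px to the right of the button at (324,216). That agrees with the −8 mm x correction, so I'm pressing.

```bash
python3 -m jog '[[[-0.2,-0.06,0.5],0,0],[[-0.2,-0.06,1],0,0],[[-0.2,-0.06,1.25],0,0],[[-0.2,-0.06,1.25],0,0]]'; python3 -m jog '[[[0,0,0.1],0,0],[[0,0,0.2],0,0],[[0,0,0.3],0,0],[[0,0,0.3],0,0]]'; python3 go.py .4915,.25,.194,9
```

```text
time_s: 3.58
ee_pos: [0.4913, 0.25, 0.2081]
tcp_rot: [0.997, 0.078, 0.0, -0.001]
force: [-0.1, -0.3, 0.0]
opening: -0.0
time_s: 4.08
ee_pos: [0.4915, 0.2501, 0.1961]
tcp_rot: [0.997, 0.078, 0.0, -0.001]
force: [0.7, 0.9, 1.8]
opening: -0.0002
t 4.075 tcp [0.4915 0.2501 0.1961] yaw 8.9 tilt z [ 0.001  0.002 -1.   ] F [0.7 0.9 1.8] open -0.0002 q [0.33 0.43 1.53 0.   1.18 1.75]
(0.4915, 0.25, 0.194, 9.0) -> [-0.    0.    0.05] turn -0.01
```

```bash
for i in 1 2; do python3 -m jog '[[[0,0,0.06],0,0],[[0,0,0.06],0,0]]' | grep -E "ee_pos|force"; done
```

```text
ee_pos: [0.4915, 0.2501, 0.194]
force: [0.3, -0.2, 5.7]
ee_pos: [0.4916, 0.2502, 0.1939]
force: [-4.2, -1.8, 17.1]
```

```bash
python3 -m jog '[[[0,0,-1],0,0],[[0,0,-2],0,20],[[0,0,-2.8],0,85],[[0,0,-2.8],0,85]]' | grep -E "ee_pos|force"; python3 - <<'E'
from h import *
S=robot.camera("side")
cv2.imwrite("pics/c3.png",cv2.resize(S[160:260,280:380],(500,500),interpolation=cv2.INTER_CUBIC)[:,:,::-1])
E
python3 go.py .5825,.264,.3,9
```

```text
ee_pos: [0.4918, 0.2502, 0.3079]
force: [0.4, 0.1, -0.2]
t 5.125 tcp [0.4912 0.2499 0.306 ] yaw 8.9 tilt z [ 0.003  0.002 -1.   ] F [ 0.3 -0.2 -0.8] open 0.0618 q [0.33 0.35 1.34 0.   1.44 1.75]
(0.5825, 0.264, 0.3, 9.0) -> [2.31 0.01 0.16] turn -0.01
```

View pics/c3.png

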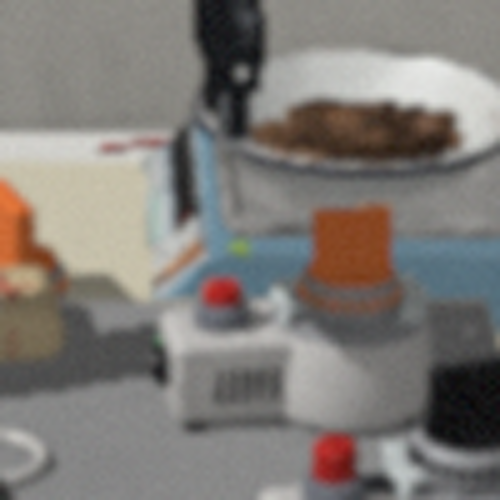

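The button is now low: its red cap sits on its collar at (222,293) in the crop, lower than on the other mill. Next I'm moving over the grip and descending.

```bash
python3 -m jog '[[[1.2,0,0],0,85],[[2.31,0,0],0,85],[[2.31,0,0],0,85],[[2.31,0,0.8],0,85],[[2.31,0,1.6],0,85],[[2.31,0,2.2],0,85],[[2.31,0,2.45],0,85],[[2.31,0,2.45],0,85]]' | grep -E "ee_pos|force"; python3 -m jog '[[[0,0,0],0,30],[[0,0,0],0,30],[[0,0,0],0,30],[[0,0,0],0,10],[[0,0,0],0,10],[[0,0,0],0,10]]' 25; python3 go.py .5825,.264,.206,9
```

```text
ee_pos: [0.582, 0.2644, 0.2076]
force: [-0.6, -0.0, -0.2]
time_s: 6.88
ee_pos: [0.5821, 0.2645, 0.208]
tcp_rot: [0.997, 0.078, 0.001, -0.001]
force: [-0.7, 0.2, 3.6]
opening: 0.0159
t 6.875 tcp [0.5821 0.2645 0.208 ] yaw 9.0 tilt z [ 0.002  0.002 -1.   ] F [-0.7  0.2  3.6] open 0.0159 q [0.31 0.58 1.24 0.   1.32 1.72]
(0.5825, 0.264, 0.206, 9.0) -> [0.01 0.01 0.05] turn -0.0
```

```bash
python3 -m jog '[[[0,0,0],0,10],[[0,0,0],0,10],[[0,0,0],-0.5,10],[[0,0,0],-1,10],[[0,0,0],-1.5,10],[[0,0,0],-2,10],[[0,0,0],-2,10]]' 60; python3 go.py; python3 -c "
from station import robot;print(robot.get_obs()['moment'])"
```

```text
time_s: 7.75
ee_pos: [0.5822, 0.2644, 0.2081]
tcp_rot: [0.968, 0.25, 0.001, -0.001]
force: [0.5, 0.9, 1.8]
opening: 0.0152
t 7.75 tcp [0.5822 0.2644 0.2081] yaw 28.9 tilt z [ 0.002  0.002 -1.   ] F [0.5 0.9 1.8] open 0.0152 q [0.31 0.58 1.24 0.   1.32 1.37]
[-0.04870924  0.00074567  0.10718527]
```

Turning freely with little force, so I'm continuing to 90°.

```bash
python3 -m jog '[[[0,0,0],-0.9,10],[[0,0,0],-1.8,10],[[0,0,0],-2.7,10],[[0,0,0],-3.6,10],[[0,0,0],-4.5,10],[[0,0,0],-5.4,10],[[0,0,0],-6.2,10],[[0,0,0],-7,10]]'; python3 -m jog '[[[0,0,0],0,10],[[0,0,0],0,10]]'; python3 go.py; python3 - <<'E'
from h import *
print(robot.get_obs()['moment'])
S=robot.camera("side")
cv2.imwrite("pics/c4.png",cv2.resize(S[160:260,280:380],(500,500),interpolation=cv2.INTER_CUBIC)[:,:,::-1])
E
```

```text
time_s: 8.75
ee_pos: [0.5817, 0.2648, 0.2081]
tcp_rot: [0.649, 0.761, 0.001, -0.0]
force: [-1.4, 1.0, 2.8]
opening: 0.0153
time_s: 9.0
ee_pos: [0.5818, 0.2647, 0.2081]
tcp_rot: [0.65, 0.76, 0.001, -0.0]
force: [0.0, -0.0, 2.8]
opening: 0.0156
t 9.0 tcp [0.5818 0.2647 0.2081] yaw 98.9 tilt z [ 0.001  0.002 -1.   ] F [ 0.  -0.   2.8] open 0.0156 q [0.31 0.58 1.24 0.   1.32 0.15]
[-0.05552322  0.09136838 -0.00897523]
```

View pics/c4.png

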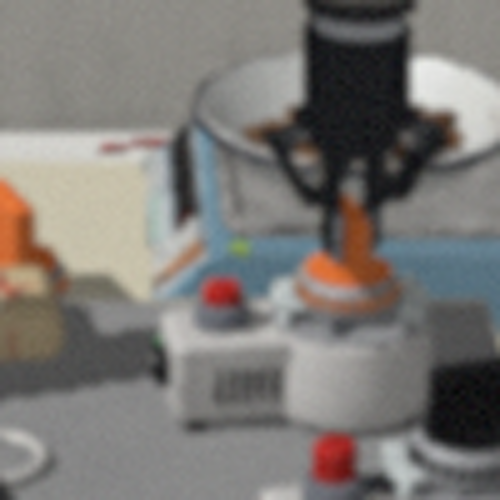

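The bar at (350,230) in the crop is now end-on and in the fingers, with the head turned 90° and still seated. I'm lifting it.

```bash
python3 -m jog '[[[0,0,-0.3],0,10],[[0,0,-0.6],0,10],[[0,0,-1],0,10],[[0,0,-1.6],0,10],[[0,0,-2.3],0,10],[[0,0,-3],0,10],[[0,0,-3.2],0,10],[[0,0,-3.2],0,10]]'; python3 go.py .45,.0,.335,95 .484,-.315,.335,92.4
```

```text
time_s: 10.05
ee_pos: [0.5816, 0.2644, 0.3363]
tcp_rot: [0.65, 0.76, 0.002, -0.0]
force: [-0.4, 0.1, -3.8]
opening: 0.0155
t 10.05 tcp [0.5816 0.2644 0.3363] yaw 98.9 tilt z [ 0.002  0.003 -1.   ] F [-0.4  0.1 -3.8] open 0.0155 q [0.31 0.52 1.   0.   1.62 0.15]
(0.45, 0.0, 0.335, 95.0) -> [-6.02 -4.27  0.01] turn 0.39
(0.484, -0.315, 0.335, 92.4) -> [-1.393e+01 -4.650e+00 -1.000e-02] turn 0.65
```

```bash
python3 -m jog '[[[-0.5,-0.4,0],0,10],[[-1.3,-1,0],0.1,10],[[-2.2,-1.6,0],0.2,10],[[-3.1,-2.2,0],0.3,10],[[-4,-2.8,0],0.4,10],[[-4.9,-3.5,0],0.4,10],[[-5.6,-4,0],0.4,10],[[-6,-4.2,0],0.4,10]]'|grep ee_pos; python3 -m jog '[[[-0.7,0.1,0],0,10],[[-1.6,0.1,0],0,10],[[-2.5,0.1,0],0.1,10],[[-3.4,0.1,0],0.2,10],[[-4.3,0.1,0],0.2,10],[[-5.2,0.1,0],0.2,10],[[-6.1,0.1,0],0.25,10],[[-6.8,0.1,0],0.25,10]]'|grep ee_pos;  python3 go.py .484,-.315,.335,92.4 .484,-.315,.15,92.4
```

```text
ee_pos: [0.4512, 0.0001, 0.3343]
ee_pos: [0.4775, -0.2717, 0.3319]
t 12.05 tcp [ 0.4775 -0.2717  0.3319] yaw 92.3 tilt z [-0.003  0.004 -1.   ] F [-0.3 -0.1 -3.2] open 0.0153 q [-0.66  0.34  1.29  0.    1.52 -0.7 ]
(0.484, -0.315, 0.335, 92.4) -> [-1.09  0.12 -0.08] turn -0.01
(0.484, -0.315, 0.15, 92.4) -> [-1.11  0.13  4.54] turn -0.01
```

```bash
python3 -m jog '[[[-0.6,0.1,0],0,10],[[-1.1,0.12,0],0,10],[[-1.1,0.12,1],0,10],[[-1.1,0.12,2],0,10],[[-1.1,0.12,3],0,10],[[-1.1,0.12,3.8],0,10],[[-1.1,0.12,4.4],0,10],[[-1.1,0.12,4.5],0,10]]'|grep -E "ee_pos|force"; python3 - <<'E'
from h import *
S=robot.camera("side")
cv2.imwrite("pics/c5.png",cv2.resize(S[230:380,250:420],(680,600),interpolation=cv2.INTER_CUBIC)[:,:,::-1])
E
python3 go.py .484,-.315,.136,92.4
```

```text
ee_pos: [0.4825, -0.3138, 0.1496]
force: [0.2, 0.6, -3.4]
t 13.1 tcp [ 0.483  -0.3143  0.1505] yaw 92.3 tilt z [-0.005  0.006 -1.   ] F [ 0.6  0.1 -3.6] open 0.0154 q [-0.71  0.53  1.51  0.    1.12 -0.75]
(0.484, -0.315, 0.136, 92.4) -> [-0.02  0.03  0.36] turn -0.01
```

View pics/c5.png

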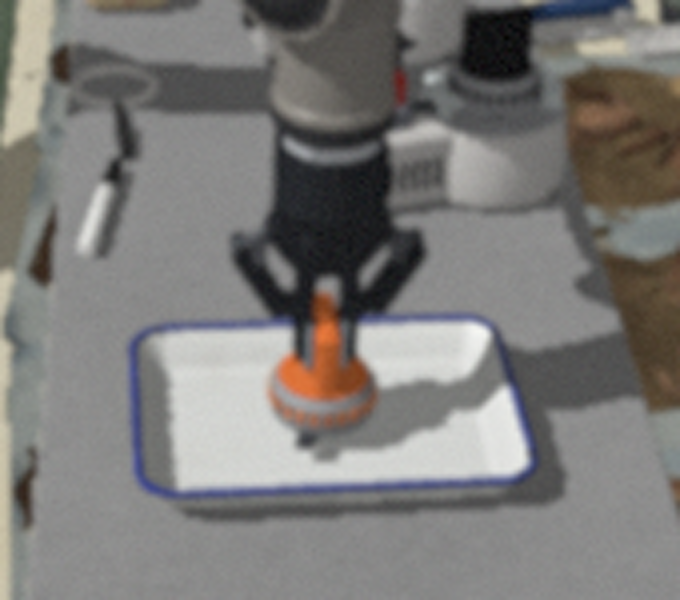

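The head hangs upright over the tray centre at (323,400) in the crop, well inside the rim. I'm lowering it slowly.

```bash
python3 -m jog '[[[0,0,0.07],0,10],[[0,0,0.14],0,10],[[0,0,0.2],0,10],[[0,0,0.26],0,10],[[0,0,0.26],0,10]]'|grep -E "ee_pos|force"; for i in 1 2 3; do python3 -m jog '[[[0,0,0.03],0,10],[[0,0,0.05],0,10],[[0,0,0.05],0,10]]'|grep -E "ee_pos|force"; done
```

```text
ee_pos: [0.4829, -0.3141, 0.1399]
force: [0.6, -0.3, -3.8]
ee_pos: [0.4828, -0.3141, 0.1379]
force: [0.3, 0.9, -4.6]
ee_pos: [0.4829, -0.3142, 0.1367]
force: [-2.6, 0.9, 5.8]
ee_pos: [0.483, -0.3143, 0.1366]
force: [-4.5, 3.0, 12.2]
```

Contact at TCP z 0.1367, as predicted. I'm easing off slightly, releasing, and retreating straight up.

```bash
python3 -m jog '[[[0,0,-0.03],0,10],[[0,0,-0.03],0,20],[[0,0,-0.03],0,30],[[0,0,-0.03],0,50],[[0,0,-0.03],0,60],[[0,0,-0.03],0,60],[[0,0,-0.03],0,60]]' 20|grep -E "ee_pos|force|open"; python3 -m jog '[[[0,0,-0.3],0,60],[[0,0,-0.8],0,60],[[0,0,-1.6],0,60],[[0,0,-2.6],0,60],[[0,0,-3.6],0,60],[[0,0,-4.5],0,60],[[0,0,-4.5],0,60],[[0,0,-4.5],0,60]]'; python3 - <<'E'
from h import *
S=robot.camera("side");T=robot.camera("top")
cv2.imwrite("pics/c6.png",np.hstack([cv2.resize(S[190:370,250:420],(400,424)),cv2.resize(T[150:360,330:530],(400,424))])[:,:,::-1])
b,_=blobs(S,(6,150,80),(18,255,255),(270,300,400,360));print(b)
print(proj("side",[.483,-.3143,.136]))
E
```

```text
ee_pos: [0.4831, -0.3143, 0.1378]
force: [0.9, -1.1, 0.2]
opening: 0.0601
time_s: 16.73
ee_pos: [0.4834, -0.3149, 0.3176]
tcp_rot: [0.693, 0.721, 0.001, -0.003]
force: [0.3, 0.1, 0.1]
opening: 0.0601
[([320, 308, 22, 26, 263], [330.4, 323.9])]
[330.1423066  320.34676787]
```

View pics/c6.png

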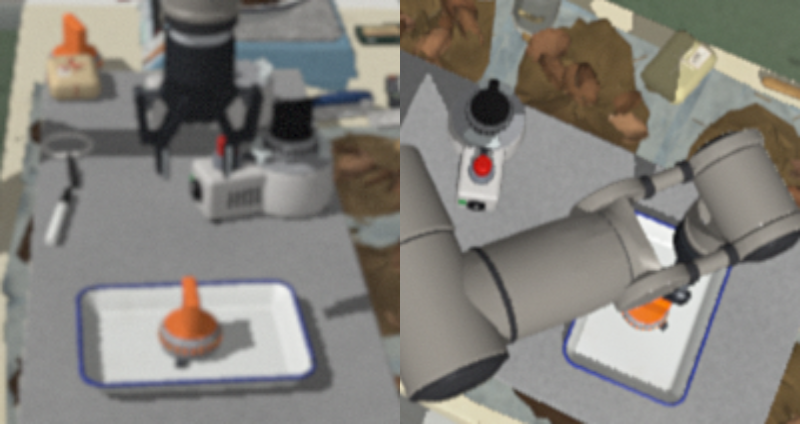

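The head stands upright in the middle of the tray at (190,325) in the left crop, and the gripper is clear. The black mill is unchanged. Handing in.

```bash
python3 -c "
from station import robot;print(robot.job_done())"
```

```text
the job is handed in; nothing more can be done
None
```

The orange head is standing upright in the middle of the enamel tray, released, and the job is handed in. It took about 17 s of the 64 s; the hand-in reports no verdict.

- **Button:** I pressed it with closed fingers until it hit its end stop (17 N). A picture afterwards showed its cap still down.
- **Turn and lift:** the head turned 90° anticlockwise on its seat with almost no resistance, then lifted straight off.
- **Placing:** the head touched the tray floor at the expected height, with up to about 12 N at the wrist. I then let go and moved straight up.
- **Last checks:** the final pictures show the head about where I put it, with the gripper clear of everything and about 0 N at the wrist. The black head and its button looked untouched. I judged the black mill by eye only and did not measure its position again.
- **Disagreements:** early position estimates for the button and grip from the two cameras differed by up to about 15 mm. The press and the grasp both worked at the values I used.

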